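# Close the water filter: line up the catch and hold its cover down on the seal

### The job

I have just put a new cartridge in the water filter and its cover has to go back on. One of its two quarter-turn catches, the left one, is still crossed: turn its wing until it lines up with the marks on the frame (the right one is lined up already), then take the one cover of the three that fits the opening, lower it over both wings into the frame and press it down against the rubber seal until it is fully home, firmly but without forcing it. Finish while still holding the cover pressed home with the gripper, so that I can turn the catches shut; leave the other two covers and the things around where they are.

Things in the scene. Friction and masses are not known exactly. Their poses are not given: they have to be found in the camera images.
- unit: the water filter, a low white box 160 mm (its x) by 214 mm (its y), 70 mm high, fixed to the worktop; origin at the centre of its underside, z up. In its top is a rectangular opening for the cover, 85 mm (x) by 129 mm (y), 8 mm deep, with a raised round rubber seal (66 mm across) in the middle. Two black wing catches stand on its x = 0 line, 46 mm either side of the centre
- hatch (a point): centre of the opening, on its floor, 62 mm above the worktop; axes as the unit's. The fully home cover has its underside level with this point and its top flush with the frame. The seal stands 5 mm proud of the floor and pushes back with about 4 N at first, 12 N when the cover is home; then the cover stands hard on the frame. Let go, it rises again by 5 mm
- catch_left (a joint): angle of the catch at the unit's +y end (robot's left), rad, grows counter-clockwise seen from above. 0: wing along the unit's y (crossed, blocks the cover); 1.571: wing along the unit's x, in line with the marks, passes the cover's slot. Starts at 0.15 to 0.7; light friction (0.05 N m) keeps it where it is left; turns only from -0.1 to 1.9, no click or stop at 1.571
- catch_right (a joint): the same for the catch at the unit's -y end; it starts lined up, near 1.571
- catch_left_wing (a point): centre of the left catch's wing, on its turning axis, 83 mm above the worktop. The wing is an upright blade 28 mm long, 8 mm thick, from 71 to 96 mm above the worktop, on a round neck; the frame's top is at 70 mm. Its y axis lies along the blade's length, x across its thickness
- catch_right_wing (a point): the same for the right catch
- cover_small_center (a point): smallest of three white look-alike covers that lie flat on the worktop: 66 mm (x) by 108 mm (y), too small for this unit. Point 15 mm above the underside at the middle
- cover_medium: same thing as cover_medium_center; origin at the centre of the underside
- cover_large_center (a point): largest of the covers: 94 mm (x) by 140 mm (y), too large for the opening. Point 15 mm above the underside at the middle
- cover_medium_center (a point): the cover that fits: plate 80 mm (its x) by 124 mm (its y), 8 mm thick, 0.12 kg; slots of 34 (x) by 16 mm (y) centred 46 mm either side of the middle; fits either way round. Upright grip bar in the middle of its top: 40 mm long (y), 12 mm thick (x), 22 mm high, its top 30 mm above the underside. Point 15 mm above the underside at the middle
- old_cartridge: used filter cartridge standing on the worktop, 47 mm across, 93 mm tall; bystander
- mug: mug, 78 mm across, 101 mm tall; bystander
- mill: wooden pepper mill, 58 mm across, 170 mm tall; bystander
Mind the look-alikes: they are no part of the job. Leave any orange or yellow look-alike of the cover_medium alone.

How it is judged (in metres and radians):
On the way, in this order (a step that is already met when the one before it is completed fails the run):
1. the left catch is turned until its wing lines up with the marks (value of joint catch_left between 1.42 and 1.72 rad), for 0.2 s.
2. the fitting cover lies in the opening over both wings (horizontal distance between cover_medium and hatch below 0.006 m and z of cover_medium in the frame of hatch below 0.007 m and angle between cover_medium's own z axis and vertical below 0.06 rad), for 0.2 s.
At the end, for the whole second after the job is handed in: the medium cover lies in the opening over both wings (within 6 mm and 0.1 rad of square, level within 0.03 rad), pressed down on the seal to within 1.8 mm of fully home with more than 6 N on the unit, at rest and still held by the fingers; both catches are still open, within 0.22 rad of the marks (z of cover_medium in the frame of hatch below 0.0018 m and horizontal distance between cover_medium and hatch below 0.006 m and angle between cover_medium's own z axis and vertical below 0.03 rad and angle between the y axis of cover_medium and the y axis of unit, either way round below 0.1 rad and value of joint catch_left between 1.35 and 1.79 rad and value of joint catch_right between 1.35 and 1.79 rad and contact force between cover_medium and unit above 6 N and contact force between the fingers and cover_medium above 3 N and linear speed of cover_medium below 0.01 m/s); the arm keeps its last pose, push and grip.
It fails at once if the cover is forced down on the unit with more than 60 N (contact force between cover_medium and unit above 60 N).
It fails at once if one of the other covers is moved more than 40 mm (distance of any of cover_small_center, cover_large_center from where it was at the start of the episode above 0.04 m).
It fails at once if a bystander (old cartridge, mug, pepper mill) is moved more than 30 mm (distance of any of old_cartridge, mug, mill from where it was at the start of the episode above 0.03 m).
It also fails if it takes over 48 s, if anything falls off the work surface, if the arm or the gripper's body presses on something with over 40 N, if the wrist force passes 120 N, or if a joint passes its speed limit or range.

### The arm

A 6-joint arm with a two-finger parallel gripper is mounted at the origin on the work surface; the furniture and walls round the work are solid. World frame = base frame: x ahead of the robot, y to its left, z up, the work surface at z = 0. Lengths are in mm, angles in rad, forces in N, time in s.
With the tool pointing down it reaches from about 275 to 725 mm from the base axis. Payload 5.6 kg.
Tool frame: the origin (TCP) lies midway between the tips of the shut fingers; the grasp point (between the pads) lies robot.pinch_z behind it (robot.pinch_z is the distance from the TCP to the grasp point, in mm); z points along the fingers, y is the direction in which the jaws open and shut (so a half turn about z gives the same grasp; the last joint's range is limited). The gripper opens to 85 mm and grips with 20 to 120 N. Pads are 22 mm wide; open, the fingers measure 114 mm over their backs; the gripper's body (76 mm by 85 mm) begins 54 mm behind the grasp point. The pads swing forward as they close: fully open they stand 13 mm farther back than shut.
Start: joints at [-0.98, 0.255, 0.108, 0, -1.424, -0.285], TCP at [165.601, -524.471, 231.283] pointing down, gripper open.
Joint ranges: [-2.95, 2.95], [-1.21, 1.97], [-1.09, 1.5], [-2.87, 1.71], [-2.94, -0.07], [-3.05, 3.05]. Speed limits (rad/s): [2.57, 2.57, 3.14, 3.14, 3.14, 3.14].

### API

Orientations are given as a unit quaternion [x, y, z, w].
In Python, from rig import robot gives the robot as it stands. The module is installed in compiled form; this text tells all that it offers.
- The arm moves only by the tool arm_command, never from a script. Its argument "motion" is a list that holds one entry, the list of rows, each a list of 4 numbers: the shift along the tool's x, y, z as a fraction of full scale, then the turn about the tool's z as a fraction of full scale. In form: [[[x, y, z, yaw], ...]]. A call has 1 to 12 rows; each row shifts and turns the commanded pose from where the row before left it, along the tool's axes as they then stand; what a row does not reach is not made up. Full scale, the value 1, is 20 mm for a shift and 0.1 rad for a turn. A row lasts 1/10 s, in which the tool goes at most 50 mm and 8.59 degrees, less where a joint would pass 70% of its speed; a pose out of reach is approached as far as the arm can. A call with a number of a shift or a turn outside -1 to 1 is refused whole. A call with a gripper value outside its range is refused whole. "grip" is the closure, from -1 (fully open) to 1 (shut), set as the call begins (left out, the last holds). The fingers move at their own pace and stop on an object; "squeeze" is the grip in N (left out, the last holds). Time passes only in rows, so rows that do not move let the fingers close. It gives the time, the measured TCP pose, the force and the opening at its end, in the units of the state.
- robot.get_state(): the state, without advancing time (a new reading comes with each control period).
- robot.grab_frame(name): name is "scene" or "top" or "wrist"; returns a dict with "pixels" (420x560x3 uint8, red, green, blue), "mtx" (3x3 intrinsics, pixels), "cam_to_world" (4x4, takes a point from camera to world coordinates). Camera axes: x right, y up, looking along -z (the intrinsics and any distortion apply to the point x, -y, -z); pixel columns grow to the right and rows downward; lengths in mm; the calibration is good to about 2 mm. A picture is of the moment at which its call begins. There is no depth.
- robot.sign_off(): hands the job in, once; it reports no verdict.
Trained networks look in the newest picture that a camera, given by its name, has taken for a name from the list of things; names that differ only in an ending like _2 or _b are one class to them, and where a whole thing is asked for, a point or a joint stands for the part that bears it (a point fixed in the world has none). Each returns a list of dicts, best first, with "conf" (0 to 1); they miss things now and then, are a little off and sometimes report something else, mostly with a low value. They report only what shows in the picture. A call takes as long as a camera call. They do not tell look-alikes from the thing itself.
- robot.search_frame(camera, thing): "box" ([left, top, width, height] in pixels, round what is visible of it).
- robot.outline_of(camera, thing): "region" (420x560 bool, what is visible of it) and "box" ([left, top, width, height] in pixels, round what is visible of it).
- robot.spot_point(camera, thing): "xy" ([column, row] in pixels: a listed point, or the origin of a listed thing).
The state is a dict: "clock": time; "joint_pos": joint angles; "dq": joint speeds; "tau": joint torques, N m; "position": TCP position; "orientation": TCP orientation; "wrist_force": force on the tool from outside, world axes, zero at the start; "torque": the same for the moment, N m; "opening": finger opening in mm.
Only numpy, scipy, OpenCV 4.12 (cv2) and the standard library are available. Lean on these libraries where they do the work, as an engineer would, in place of code of your own. Each camera call takes 0.05 s, during which the arm holds its last target.

## Working session

There is one attempt and no reset: what is moved stays moved. The work goes in short steps, Python scripts to look and compute and a tool call to move; the robot and the scene stay as the last step left them, time stands still between calls to the robot, and variables do not carry over. Pictures are saved under pics/ and viewed, and the job is handed in when it is done.

Besides the shell and the picture viewer there is one more tool, called after "Emit:" as a command line: name --argument value ..., lists and objects as JSON in quotes. arm_command: Moves the arm, as the interface text tells. Shift numbers are shares of 20 mm and turn numbers shares of 0.1 rad, none past 1 either way. Its arguments: {"type":"object","properties":{"motion":{"type":"array","items":{"type":"array","items":{"type":"array","items":{"type":"number","minimum":-1,"maximum":1}}}},"grip":{"type":"number"},"squeeze":{"type":"number"}},"required":["motion"]}

```bash
mkdir -p pics; cat > h.py <<'E'
from rig import robot
import numpy as np, cv2
def snap(n,fn):
    f=robot.grab_frame(n); cv2.imwrite(fn,f["pixels"][:,:,::-1]); return f
def ray(f,uv,z):
    K=np.array(f["mtx"]);T=np.array(f["cam_to_world"])
    d=np.linalg.inv(K)@np.array([uv[0],uv[1],1.]); d=T[:3,:3]@np.array([d[0],-d[1],-d[2]])
    o=T[:3,3]; return o+d*(z-o[2])/d[2]
def proj(f,P):
    K=np.array(f["mtx"]);T=np.array(f["cam_to_world"])
    c=T[:3,:3].T@(np.array(P,float)-T[:3,3]); p=K@np.array([c[0],-c[1],-c[2]]); return p[:2]/p[2]
E
python3 - <<'E'
from h import *
np.set_printoptions(precision=2,suppress=True)
print(robot.pinch_z, robot.get_state())
for n in("scene","top"):
    f=snap(n,f"pics/{n}0.png"); print(n,f.keys(),f["mtx"],f["cam_to_world"])
    for t,z in (("hatch",62),("catch_left_wing",83),("catch_right_wing",83),("cover_small_center",15),("cover_medium_center",15),("cover_large_center",15),("old_cartridge",0),("mug",0),("mill",0)):
        for r in robot.spot_point(n,t)[:4]: print(t,r["conf"],np.array(r["xy"]),ray(f,r["xy"],z))
E
```

```text
18.700000000000003 {'clock': 0.0, 'joint_pos': array([-0.98,  0.26,  0.11, -0.  , -1.42, -0.28]), 'dq': array([ 0.,  0., -0.,  0.,  0.,  0.]), 'tau': array([ -0.  , -38.66,  23.79,   5.37,  -0.01,   0.  ]), 'position': array([ 165.48, -523.99,  230.38]), 'orientation': array([-0.15,  0.99,  0.  , -0.  ]), 'wrist_force': array([-0.14, -0.7 ,  0.39]), 'torque': array([ 0.01, -0.04,  0.04]), 'opening': 84.8587452190404}
scene dict_keys(['pixels', 'mtx', 'cam_to_world']) [[404.76   0.   286.17]
 [  0.   404.76 213.68]
 [  0.     0.     1.  ]] [[  -0.68    0.34   -0.64 -299.87]
 [  -0.73   -0.32    0.6   730.15]
 [   0.      0.88    0.47  624.57]
 [   0.      0.      0.      1.  ]]
hatch 0.61 [206.2 229.5] [551.44 232.68  62.  ]
catch_left_wing 0.54 [336.6 175.4] [ 526.48 -284.06   83.  ]
catch_left_wing 0.42 [196.7 233. ] [521.22 279.41  83.  ]
catch_right_wing 0.42 [219.8 217.5] [550.04 186.62  83.  ]
cover_medium_center 0.72 [247.5 279.9] [346.45 253.08  15.  ]
cover_medium_center 0.64 [279.1 200.8] [617.49 -97.66  15.  ]
cover_medium_center 0.29 [205.4 231.6] [613.76 199.68  15.  ]
cover_large_center 0.88 [336.1 193.4] [ 523.96 -284.66   15.  ]
cover_large_center 0.5 [112.5 267. ] [624.84 472.5   15.  ]
old_cartridge 0.64 [111.5 268.3] [643.66 470.43   0.  ]
old_cartridge 0.42 [337.2 195.9] [ 527.82 -296.52    0.  ]
old_cartridge 0.18 [220.8 218.6] [672.02 105.23   0.  ]
mug 0.93 [156.  301.8] [442.38 448.43   0.  ]
mug 0.63 [218.7 217.8] [681.04 107.07   0.  ]
mill 0.67 [336.5 175.6] [ 652.05 -437.63    0.  ]
top dict_keys(['pixels', 'mtx', 'cam_to_world']) [[462.71   0.   284.57]
 [  0.   462.71 209.24]
 [  0.     0.     1.  ]] [[  -0.24    0.76   -0.6  -591.14]
 [  -0.97   -0.19    0.14  260.91]
 [  -0.01    0.62    0.79 1484.35]
 [   0.      0.      0.      1.  ]]
```

View pics/scene0.png

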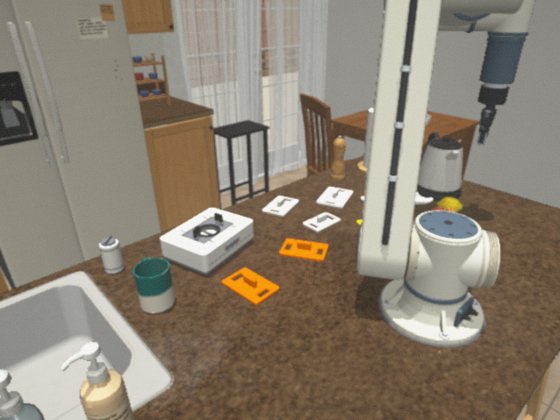

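View pics/top0.png

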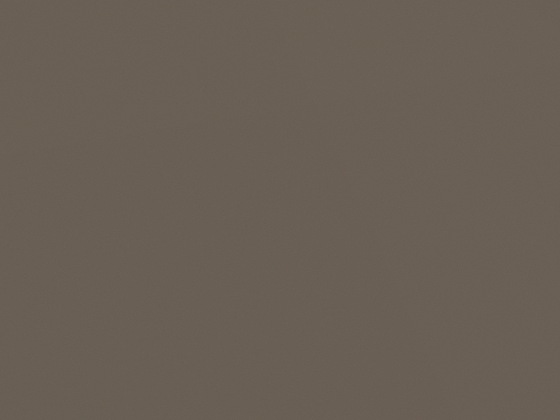

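The scene view shows the unit at about (208,240). There are orange look-alikes at (303,249) and (250,285), which I'll leave alone. The three white covers are at (281,205), (322,221) and (335,197). The top camera shows only a flat brown surface, so it is blocked. I'll enlarge the scene and check the wrist view.

```bash
python3 - <<'E'
from h import *
np.set_printoptions(precision=1,suppress=True)
im=cv2.imread("pics/scene0.png")
cv2.imwrite("pics/c1.png",cv2.resize(im[180:240,255:365],None,fx=7,fy=7,interpolation=cv2.INTER_CUBIC))
cv2.imwrite("pics/c2.png",cv2.resize(im[200:275,155:265],None,fx=7,fy=7,interpolation=cv2.INTER_CUBIC))
f=snap("wrist","pics/w0.png"); print(f["mtx"],f["cam_to_world"])
E
```

```text
[[345.4   0.  280.3]
 [  0.  345.4 215. ]
 [  0.    0.    1. ]] [[  -0.3   -0.9   -0.2  104.3]
 [   1.    -0.3   -0.1 -543.4]
 [  -0.    -0.3    1.   373.2]
 [   0.     0.     0.     1. ]]
```

View pics/c1.png

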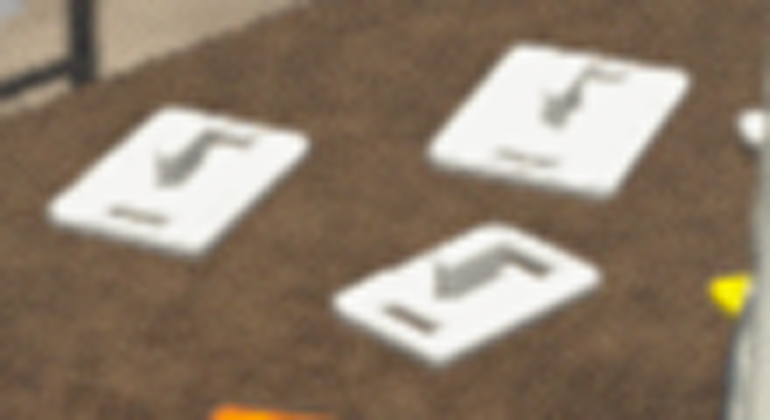

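View pics/c2.png

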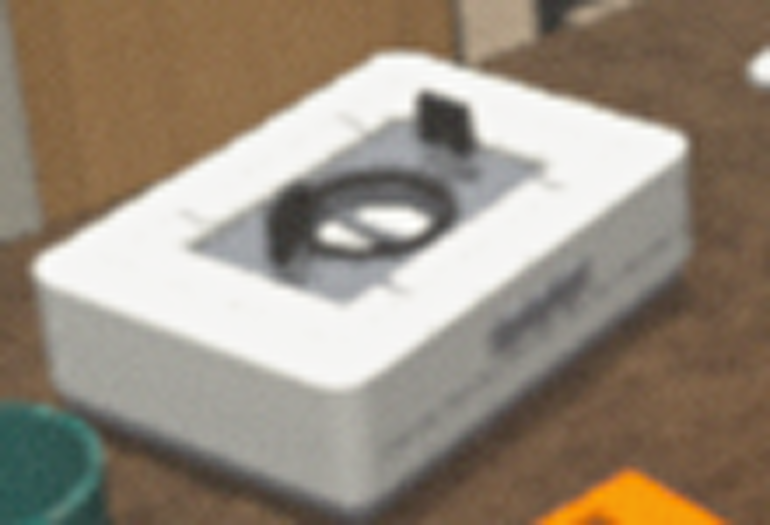

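View pics/w0.png

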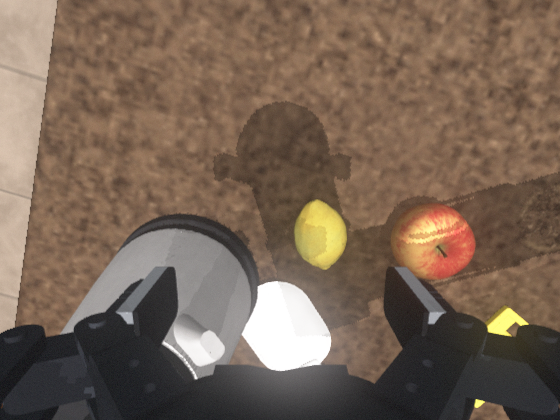

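```bash
python3 - <<'E'
from h import *
np.set_printoptions(precision=1,suppress=True)
f=robot.grab_frame("scene")
def m(name,c,off,z):
    P=np.array([ray(f,(np.array(p)+.5)/7-.5+off,z)for p in c])[:,:2]
    e=np.diff(np.vstack([P,P[:1]]),axis=0)
    print(name,"ctr",P.mean(0),"edges",np.linalg.norm(e,axis=1),"dirs",np.degrees(np.arctan2(e[:,1],e[:,0])))
o1=np.array([255,180]);o2=np.array([155,200])
m("A",[(175,105),(308,138),(203,243),(50,205)],o1,8)
m("B",[(520,43),(688,75),(610,190),(432,152)],o1,8)
m("C",[(497,225),(600,272),(438,355),(333,298)],o1,8)
m("unit top",[(395,48),(700,138),(345,392),(28,265)],o2,70)
m("opening70",[(398,115),(550,160),(345,303),(187,245)],o2,70)
m("marks",[(350,118),(553,184),(398,290),(190,212)],o2,70)
print("wingR top", ray(f,(np.array([445,108])/7+o2),96),"wingL top",ray(f,(np.array([295,195])/7+o2),96))
E
```

```text
A ctr [605.7 -95.7] edges [ 76.5 121.7  81.8 124.4] dirs [-162.8  111.9   19.3  -70.7]
B ctr [ 523.8 -279.3] edges [ 92.6 142.7  91.9 141.9] dirs [-158.9  113.6   20.6  -66.1]
C ctr [ 434.3 -110.8] edges [ 62.4 107.9  66.1 105.4] dirs [-179.9   90.3   -2.2  -91.6]
unit top ctr [541.7 232. ] edges [158.2 214.3 158.1 208.9] dirs [-163.4  105.7   14.6  -74.3]
opening70 ctr [540.8 233.4] edges [ 76.7 124.   78.7 121.3] dirs [-162.5  106.5   15.5  -74.4]
marks ctr [543.4 231.8] edges [104.7  92.3 106.   90.3] dirs [-164.4  105.4   14.6  -75.4]
wingR top [541.8 195.3  96. ] wingL top [523.2 275.3  96. ]
```

Going by measured sizes, A at scene (281,205) is about 79×123 mm, so it is the medium cover. B at (335,197) is about 92×142, the large one, and C at (322,221) is about 64×107, the small one. All are consistent to a few mm. The left wing comes first, so I'll move over the unit.

```bash
cat >> h.py <<'E'
from scipy.spatial.transform import Rotation as Ro
def rel(target,yaw_y=None):
    """target TCP xyz, desired tool-y world angle in deg (mod 180): tool-frame delta in full-scale units (at present yaw), turn units"""
    s=robot.get_state();R=Ro.from_quat(s["orientation"]).as_matrix()
    d=R.T@(np.array(target,float)-s["position"])/20
    ya=np.degrees(np.arctan2(R[1,1],R[0,1])); 
    print("pos",s["position"],"tooly",ya.round(2),"tilt",R[2].round(3),"j",s["joint_pos"].round(3),"F",s["wrist_force"].round(1),"open",round(s["opening"],1),"t",s["clock"])
    print("delta units",d.round(2))
    if yaw_y is not None:
        e=(yaw_y-ya+90)%180-90
        print("turn units (tool z)",round(-np.radians(e)/0.1,2))
E
python3 - <<'E'
from h import *
np.set_printoptions(precision=2,suppress=True)
rel([230,-364,250]); rel([530,220,215])
E
```

```text
pos [ 165.6  -524.48  231.29] tooly 107.52 tilt [ 0. -0. -1.] j [-0.98  0.26  0.11  0.   -1.42 -0.28] F [-0.4  0.1 -0.3] open 85.6 t 1.1
delta units [-5.49  6.68 -0.94]
pos [ 165.6  -524.48  231.29] tooly 107.52 tilt [ 0. -0. -1.] j [-0.98  0.26  0.11  0.   -1.42 -0.28] F [-0.4  0.1 -0.3] open 85.6 t 1.1
delta units [-28.58  30.01   0.81]
```

Emit:
arm_command --motion '[[[0,1,-0.3,0],[0,1,-0.3,0],[0,1,-0.3,0],[-1,1,0,0],[-1,1,0,0],[-1,1,0,0],[-1,1,0,0],[-1,1,0,0],[-1,1,0,0],[-1,1,0,0],[-1,1,0,0],[-1,1,0,0]]]'

```text
clock: 2.3
position: [265.3, -240.4, 249.5]
orientation: [-0.152, 0.988, -0.0, 0.0]
wrist_force: [-0.2, -0.6, -0.7]
opening: 85.4
```

Emit:
arm_command --motion '[[[-1,1,0,0],[-1,1,0,0],[-1,1,0,0],[-1,1,0,0],[-1,1,0,0],[-1,1,0,0],[-1,1,0,0],[-1,1,0,0],[-1,1,0,0],[-1,1,0,0],[-1,1,0,0],[-1,1,0,0]]]'

```text
clock: 3.5
position: [422.0, 60.8, 249.5]
orientation: [-0.152, 0.988, 0.0, 0.0]
wrist_force: [1.1, -0.4, -0.1]
opening: 85.4
```

Emit:
arm_command --motion '[[[-0.95,0.75,0.2,0],[-0.95,0.75,0.2,0],[-0.95,0.75,0.2,0],[-0.95,0.75,0.2,0],[-0.95,0.75,0.2,0],[-0.95,0.75,0.2,0],[-0.95,0.75,0.2,0],[-0.95,0.75,0.2,0],[0,0,0,0],[0,0,0,0]]]'

```text
clock: 4.5
position: [530.4, 220.0, 216.8]
orientation: [-0.153, 0.988, -0.0, -0.0]
wrist_force: [-0.9, 0.1, 1.2]
opening: 85.4
```

```bash
python3 - <<'E'
from h import *
np.set_printoptions(precision=2,suppress=True)
rel([530,220,215])
f=snap("wrist","pics/w1.png")
for t,z in (("hatch",62),("catch_left_wing",83),("catch_right_wing",83)):
    for r in robot.spot_point("wrist",t)[:3]: print(t,r["conf"],np.array(r["xy"]),ray(f,r["xy"],z))
np.savez("w1.npz",mtx=f["mtx"],cam_to_world=f["cam_to_world"])
E
```

```text
pos [530.35 219.96 216.83] tooly 107.54 tilt [ 0. -0. -1.] j [ 0.67  0.31  0.14  0.   -1.41 -1.93] F [-0.9  0.1  1.2] open 85.4 t 4.5
delta units [0.02 0.01 0.09]
hatch 0.69 [282.9 205.3] [535.86 224.29  62.  ]
hatch 0.61 [279.4 223. ] [552.32 226.25  62.  ]
catch_left_wing 0.62 [342.6 229.2] [535.62 276.44  83.  ]
catch_right_wing 0.72 [229.4 231.2] [565.9  186.72  83.  ]
```

View pics/w1.png

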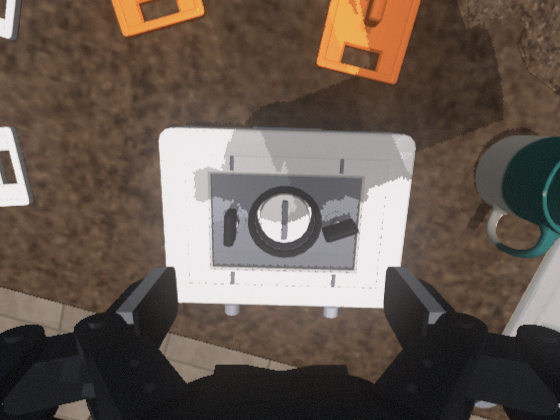

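The wrist view shows the unit opening spanning (210,175) to (360,270). The right wing at (229,228) is lined up, and the left wing at (340,230) is crossed.

```bash
python3 - <<'E'
from h import *
im=cv2.imread("pics/w1.png")
cv2.imwrite("pics/c3.png",cv2.resize(im[150:285,200:375],None,fx=4.4,fy=4.4,interpolation=cv2.INTER_CUBIC))
E
```

```text
(no output)
```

View pics/c3.png

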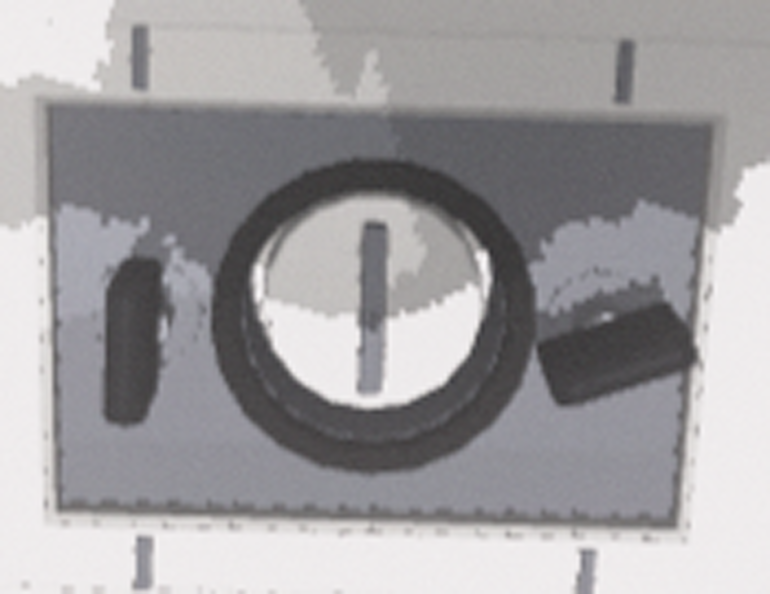

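```bash
cat > fit.py <<'E'
from h import *
from scipy.optimize import least_squares
np.set_printoptions(precision=2,suppress=True)
f=dict(np.load("w1.npz"))
def px(c): return np.array(c)/4.4+np.array([200,150])-.4
# opening top corners (z=70) in unit frame
cor={(-42.5,-64.5):(42,99),(-42.5,64.5):(722,121),(42.5,64.5):(686,538),(42.5,-64.5):(48,518)}
P0=[ray(f,px(c),70)[:2] for c in cor.values()]
U=np.array(list(cor.keys()))
def u2w(p,u): 
    c,s=np.cos(p[2]),np.sin(p[2]); return np.array([p[0]+c*u[0]-s*u[1],p[1]+s*u[0]+c*u[1]])
r=least_squares(lambda p:np.concatenate([u2w(p,u)-q for u,q in zip(U,P0)]),[542,232,.28])
p=r.x; print("unit",p,"deg",np.degrees(p[2]),"res",r.fun)
seal=ray(f,px((373,316)),67); print("seal",seal)
print("wings",u2w(p,(0,46)),u2w(p,(0,-46)))
# wing mask fit
im=cv2.imread("pics/w1.png"); g=im.max(axis=2)
def render(xy,th,scale=4):
    d=np.array([np.cos(th+np.pi/2),np.sin(th+np.pi/2)]);n=np.array([d[1],-d[0]])
    pts=[proj(f,[*(xy+a*14*d+b*4*n),z]) for a in(-1,1) for b in(-1,1) for z in(71,96)]
    h=cv2.convexHull(np.array(pts,np.float32)); m=np.zeros((420,560),np.uint8); cv2.fillConvexPoly(m,(h*16).astype(np.int32),255,shift=4); return m
dark=(g<75)
for nm,box in(("L",(322,212,365,245)),("R",(215,200,246,252))):
    x0,y0,x1,y1=box
    M=np.zeros_like(dark); M[y0:y1,x0:x1]=dark[y0:y1,x0:x1]
    n,lab,st,_=cv2.connectedComponentsWithStats(M.astype(np.uint8)); 
    k=1+np.argmax(st[1:,4]); M=lab==k; print(nm,st[k])
    c0=u2w(p,(0,46 if nm=="L" else -46)); best=[]
    for dx in np.arange(-8,8.1,2):
      for dy in np.arange(-8,8.1,2):
        for th in np.arange(0,1.9,.05):
            m=render(c0+[dx,dy],p[2]+th)>0
            best.append(((m&M).sum()/(m|M).sum(),dx,dy,th))
    best.sort(reverse=True); print(best[:5])
    b=best[0]; 
    for q in cv2.findContours(render(c0+[b[1],b[2]],p[2]+b[3]),0,1)[0]: cv2.drawContours(im,[q],-1,(0,0,255),1)
for u in U:
    a=proj(f,[*u2w(p,u),70]); cv2.circle(im,tuple(int(round(v)) for v in a),1,(0,255,0),-1)
cv2.imwrite("pics/c4.png",cv2.resize(im[150:285,200:375],None,fx=4.4,fy=4.4,interpolation=cv2.INTER_NEAREST))
E
python3 fit.py
```

```text
unit [549.41 230.27   0.27] deg 15.717670488203398 res [ 0.47  0.59  0.69 -0.16 -0.36 -1.26 -0.8   0.83]
seal [548.22 229.56  67.  ]
wings [536.95 274.55] [561.87 185.99]
L [322 219  35  23 390]
[(np.float64(0.5492957746478874), np.float64(0.0), np.float64(-2.0), np.float64(0.55)), (np.float64(0.5480225988700564), np.float64(0.0), np.float64(-2.0), np.float64(0.65)), (np.float64(0.547752808988764), np.float64(0.0), np.float64(-2.0), np.float64(0.30000000000000004)), (np.float64(0.5471167369901547), np.float64(-2.0), np.float64(-2.0), np.float64(0.45)), (np.float64(0.5462184873949579), np.float64(0.0), np.float64(-2.0), np.float64(0.5))]
R [225 209  12  35 194]
[(np.float64(0.3612662942271881), np.float64(0.0), np.float64(0.0), np.float64(1.4000000000000001)), (np.float64(0.35359116022099446), np.float64(2.0), np.float64(0.0), np.float64(1.4000000000000001)), (np.float64(0.35359116022099446), np.float64(-2.0), np.float64(0.0), np.float64(1.4000000000000001)), (np.float64(0.35154826958105645), np.float64(-6.0), np.float64(0.0), np.float64(1.4500000000000002)), (np.float64(0.3505535055350554), np.float64(-4.0), np.float64(0.0), np.float64(1.4000000000000001))]
```

View pics/c4.png

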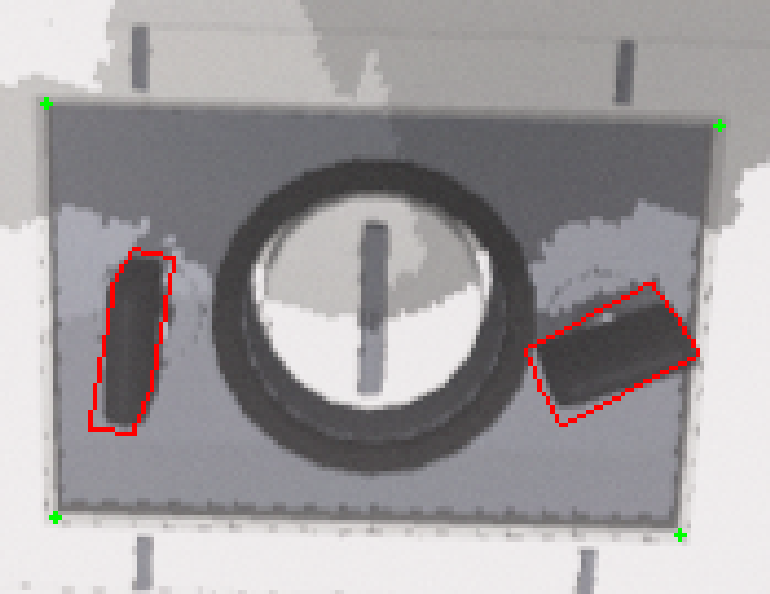

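```bash
python3 - <<'E'
from h import *
np.set_printoptions(precision=2,suppress=True)
f=dict(np.load("w1.npz"))
def px(c): return np.array(c)/4.4+np.array([200,150])-.4
def a(nm,c1,c2,z):
    A,B=ray(f,px(c1),z),ray(f,px(c2),z); d=(B-A)[:2]; print(nm,A,B,np.linalg.norm(d),np.degrees(np.arctan2(d[1],d[0]))%180)
a("L low",(567,405),(697,360),96); a("L up",(540,348),(668,305),96)
a("R left",(106,295),(106,418),96);a("R right",(157,270),(152,400),96)
E
```

```text
L low [545.76 265.68  96.  ] [530.52 285.24  96.  ] 24.80159890342085 127.9356585663591
L up [536.97 257.36  96.  ] [522.4  276.58  96.  ] 24.116298130351968 127.15578676968089
R left [551.09 179.9   96.  ] [573.66 186.01  96.  ] 23.382828823369728 15.145440740830027
R right [543.87 187.37  96.  ] [567.76 193.11  96.  ] 24.56453807324065 13.512643105082416
```

Fits: the right wing lies at about 15°, in line with the unit's x axis at 15.7°. The left wing lies at 127.7°, so catch_left is about 0.38 rad, within the stated range. I'll move over the left wing and turn the tool to straddle the blade.

```bash
python3 - <<'E'
from h import *
rel([536.5,274,150],37.7)
E
```

```text
pos [530.25627157 219.33260488 217.93199928] tooly 107.5 tilt [-0.001  0.    -1.   ] j [ 0.665  0.306  0.144  0.    -1.408 -1.93 ] F [-0.7 -1.1 -0.4] open 85.6 t 4.7
delta units [-1.12  2.51  3.4 ]
turn units (tool z) 12.18
```

Emit:
arm_command --motion '[[[-0.37,0.84,0.3,0],[-0.37,0.84,0.3,0],[-0.37,0.84,0.3,0],[0,0,0.15,-1],[0,0,0.15,-1],[0,0,0.15,-1],[0,0,0.15,-1],[0,0,0.15,-1],[0,0,0.15,-1],[0,0,0.15,-1],[0,0,0.15,-1],[0,0,0.15,-1]]]'

```text
clock: 5.9
position: [536.2, 275.9, 171.3]
orientation: [-0.569, 0.822, 0.0, -0.0]
wrist_force: [-0.1, -0.2, 0.5]
opening: 85.4
```

Emit:
arm_command --motion '[[[0,0,0.1,-1],[0,0,0.1,-1],[0,0,0.1,-1],[0,0,0.1,-1],[0,0,0.1,-1],[0,0,0.1,-1],[0,0,0.1,-1],[0,0,0,-1],[0,0,0,-1],[0,0,0,-1],[0,0,0,-0.2],[0,0,0,0]]]'

```text
clock: 7.1
position: [536.3, 275.4, 157.7]
orientation: [0.897, -0.443, -0.0, 0.0]
wrist_force: [0.4, -0.4, 0.1]
opening: 85.6
```

```bash
python3 - <<'E'
from h import *
np.set_printoptions(precision=2,suppress=True)
rel([536.5,274,76],37.7)
f=snap("wrist","pics/w2.png")
np.savez("w2.npz",mtx=f["mtx"],cam_to_world=f["cam_to_world"])
for t,z in (("catch_left_wing",83),):
    for r in robot.spot_point("wrist",t)[:3]: print(t,r["conf"],np.array(r["xy"]),ray(f,r["xy"],z))
E
```

```text
pos [536.26 275.39 157.71] tooly -142.53 tilt [-0.  0. -1.] j [ 0.73  0.39  0.11 -0.   -1.29 -0.08] F [ 0.4 -0.4  0.1] open 85.6 t 7.1
delta units [0.06 0.03 4.09]
turn units (tool z) -0.04
catch_left_wing 0.95 [284.9 222. ] [536.67 272.12  83.  ]
```

View pics/w2.png

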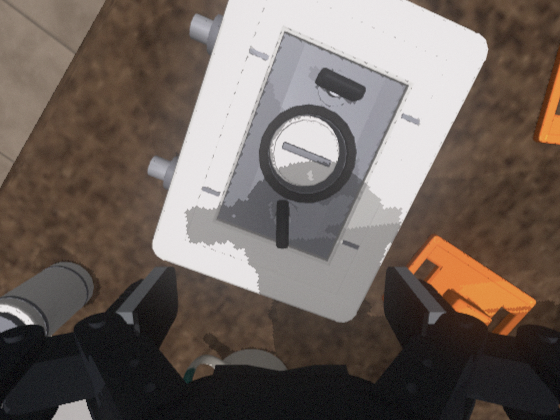

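```bash
python3 - <<'E'
from h import *
im=cv2.imread("pics/w2.png")
cv2.imwrite("pics/c5.png",cv2.resize(im[15:275,200:425],None,fx=3,fy=3,interpolation=cv2.INTER_CUBIC)[:600] if 0 else cv2.resize(im[15:275,200:425],None,fx=2.3,fy=2.3,interpolation=cv2.INTER_CUBIC))
E
```

```text
(no output)
```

View pics/c5.png

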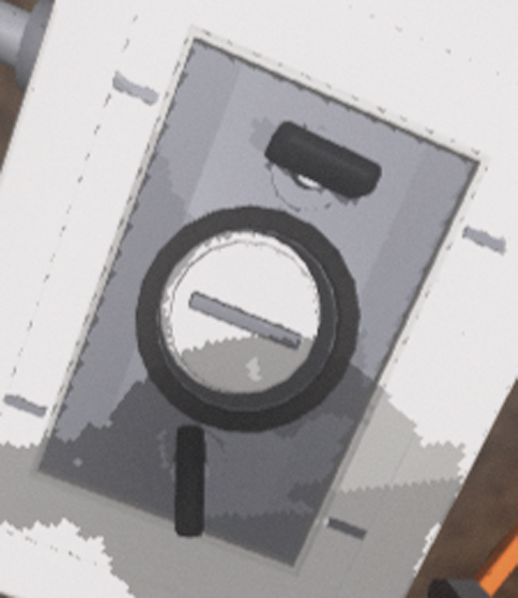

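```bash
python3 - <<'E'
from h import *
from scipy.optimize import least_squares
np.set_printoptions(precision=2,suppress=True)
f=dict(np.load("w2.npz"))
px=lambda c:(np.array(c)+.5)/2.3-.5+np.array([200,15])
cor={(42.5,-64.5):(195,31),(-42.5,-64.5):(486,158),(-42.5,64.5):(297,571),(42.5,64.5):(34,471)}
P0=[ray(f,px(c),70)[:2] for c in cor.values()]
def u2w(p,u): 
    c,s=np.cos(p[2]),np.sin(p[2]); return np.array([p[0]+c*u[0]-s*u[1],p[1]+s*u[0]+c*u[1]])
r=least_squares(lambda p:np.concatenate([u2w(p,u)-q for u,q in zip(cor,P0)]),[542,232,.28]);p=r.x
print(p,np.degrees(p[2]),r.fun,u2w(p,(0,46)))
q=[ray(f,px(c),96) for c in((178,430),(203,430),(201,533),(177,533))]; print(q,np.mean(q,0))
A=(q[0]+q[1])/2-(q[2]+q[3])/2; print(np.degrees(np.arctan2(A[1],A[0]))%180)
E
```

```text
[549.98 229.52   0.28] 15.879446020785636 [-0.06 -0.07 -0.06  0.11  0.81 -0.07 -0.69  0.03] [537.39 273.77]
[array([550.66, 261.99,  96.  ]), array([545.45, 258.  ,  96.  ]), array([528.28, 281.  ,  96.  ]), array([533.46, 284.98,  96.  ])] [539.46 271.49  96.  ]
126.78128299441275
```

Emit:
arm_command --motion '[[[0.08,0,0.8,0],[0,0,0.8,0],[0,0,0.8,0],[0,0,0.8,0],[0,0,0.8,0],[0,0,0,0]]]'

```text
clock: 7.8
position: [536.0, 272.6, 75.8]
orientation: [0.897, -0.443, -0.001, 0.002]
wrist_force: [0.0, -0.0, -1.2]
opening: 85.2
```

Emit:
arm_command --motion '[[[0,0,0,0],[0,0,0,0],[0,0,0,0],[0,0,0,0],[0,0,0,0],[0,0,0,0],[0,0,0,0]]]' --grip 1 --squeeze 20

```text
clock: 8.5
position: [537.0, 272.9, 78.7]
orientation: [0.897, -0.442, -0.0, 0.0]
wrist_force: [-4.0, -1.9, 5.2]
opening: 7.2
```

Emit:
arm_command --motion '[[[0,0,0,-0.7],[0,0,0,-0.8],[0,0,0,-1],[0,0,0,-1],[0,0,0,-1],[0,0,0,-1],[0,0,0,-1],[0,0,0,-1],[0,0,0,-1],[0,0,0,-1],[0,0,0,-1],[0,0,0,-1]]]'

```text
clock: 9.7
position: [537.3, 273.9, 78.7]
orientation: [0.993, 0.119, 0.0, -0.001]
wrist_force: [-3.9, 0.5, 3.5]
opening: 7.5
```

Emit:
arm_command --motion '[[[0,0,0,-0.5],[0,0,0,0],[0,0,0,0]]]'

```text
clock: 10.0
position: [537.3, 274.0, 78.7]
orientation: [0.99, 0.141, 0.0, -0.0]
wrist_force: [-4.3, 2.1, 5.3]
opening: 7.8
```

```bash
python3 - <<'E'
from h import *
rel([537,274,78],105.8)
E
```

```text
pos [537.27912975 273.95848695  78.67808285] tooly -73.79 tilt [ 0.001 -0.001 -1.   ] j [ 7.300e-01  4.440e-01 -1.600e-02 -1.000e-03 -1.111e+00  1.124e+00] F [-4.3  2.1  5.3] open 7.8 t 10.0
delta units [-0.01 -0.01  0.03]
turn units (tool z) 0.07
```

Emit:
arm_command --motion '[[[0,0,0,0],[0,0,0,0],[0,0,0,0],[0,0,-0.2,0],[0,0,-1,0],[0,0,-1,0],[0,0,-1,0],[0,0,-1,0],[0,0,-1,0],[0,0,0,0]]]' --grip -1

```text
clock: 11.0
position: [539.1, 274.0, 186.0]
orientation: [0.99, 0.142, 0.003, -0.001]
wrist_force: [0.0, -0.3, -0.6]
opening: 85.8
```

```bash
python3 - <<'E'
from h import *
np.set_printoptions(precision=2,suppress=True)
f=snap("wrist","pics/w3.png")
np.savez("w3.npz",mtx=f["mtx"],cam_to_world=f["cam_to_world"])
rel([606,-96,250],20)
E
```

```text
pos [538.21 273.8  184.03] tooly -73.73 tilt [ 0. -0. -1.] j [ 0.73  0.38  0.16  0.   -1.35  1.12] F [0.4 0.9 0.6] open 84.9 t 11.05
delta units [-1.92 18.7  -3.33]
turn units (tool z) 15.06
```

View pics/w3.png

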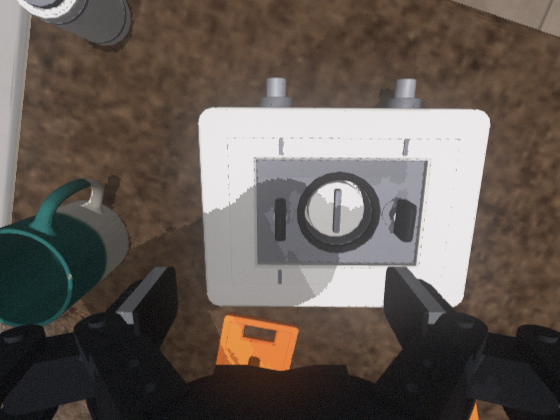

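The left wing at (280,219) now lies in line with its marks at (281,146) and (280,277). The right wing is at (404,220). Next I'll check the fit again, then go to the medium cover.

```bash
python3 - <<'E'
from h import *
from scipy.optimize import least_squares
np.set_printoptions(precision=2,suppress=True)
f=dict(np.load("w3.npz"))
im=cv2.imread("pics/w3.png")
cv2.imwrite("pics/c6.png",cv2.resize(im[130:290,240:440],None,fx=3.7,fy=3.7,interpolation=cv2.INTER_CUBIC))
E
```

```text
(no output)
```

View pics/c6.png

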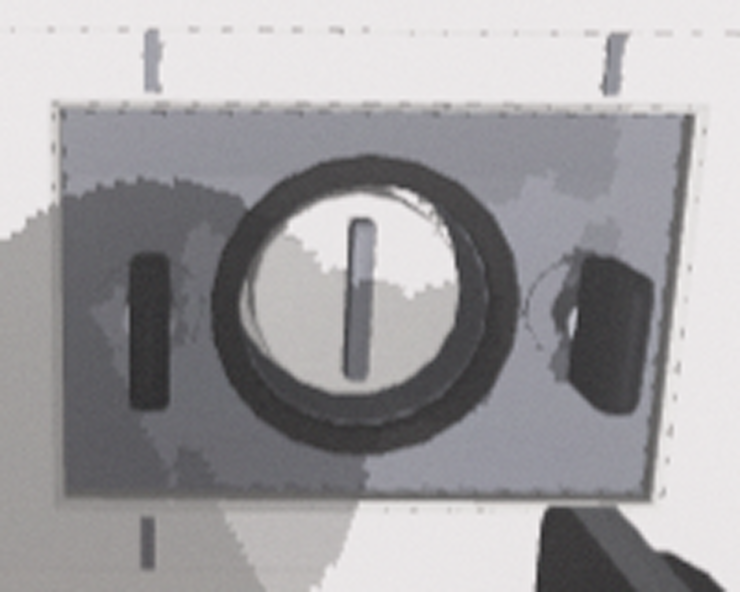

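Emit:
arm_command --motion '[[[-0.1,1,-0.3,0],[-0.1,1,-0.3,0],[-0.1,1,-0.3,0],[-0.1,1,-0.3,0],[-0.1,1,-0.3,0],[-0.1,1,-0.3,0],[-0.1,1,-0.3,0],[-0.1,1,-0.2,0],[-0.1,1,0,0],[-0.1,1,0,0],[-0.1,1,0,0],[-0.1,1,0,0]]]'

```text
clock: 12.25
position: [581.2, 34.6, 227.6]
orientation: [0.99, 0.141, -0.001, 0.0]
wrist_force: [0.7, -0.5, 0.0]
opening: 85.3
```

Emit:
arm_command --motion '[[[-0.1,1,0,0],[-0.1,1,0,0],[-0.1,1,0,0],[-0.1,1,0,0],[-0.1,1,0,0],[-0.1,1,0,0],[-0.1,0.7,0,0],[0,0,0,1],[0,0,0,1],[0,0,0,1],[0,0,0,1],[0,0,0,1]]]'

```text
clock: 13.45
position: [605.4, -96.7, 227.8]
orientation: [0.994, -0.11, -0.001, 0.0]
wrist_force: [0.1, -0.5, 0.9]
opening: 85.9
```

Emit:
arm_command --motion '[[[0,0,0,1],[0,0,0,1],[0,0,0,1],[0,0,0,1],[0,0,0,1],[0,0,0,1],[0,0,0,1],[0,0,0,1],[0,0,0,1],[0,0,0,1],[0,0,0,0]]]'

```text
clock: 14.55
position: [605.4, -96.6, 227.8]
orientation: [0.821, -0.572, -0.0, 0.0]
wrist_force: [0.2, -0.4, 0.1]
opening: 85.4
```

```bash
python3 - <<'E'
from h import *
np.set_printoptions(precision=2,suppress=True)
f=snap("wrist","pics/w4.png")
np.savez("w4.npz",mtx=f["mtx"],cam_to_world=f["cam_to_world"])
rel([606,-96,250],20)
for r in robot.spot_point("wrist","cover_medium_center")[:3]: print(r["conf"],np.array(r["xy"]),ray(f,r["xy"],15))
E
```

```text
pos [605.49 -96.52 227.92] tooly -159.55 tilt [-0.  0. -1.] j [ 0.1   0.38  0.28 -0.   -1.47  0.26] F [ 0.3 -0.5  0.2] open 85.4 t 14.6
delta units [-0.02 -0.03 -1.1 ]
turn units (tool z) 0.08
0.75 [275.4 185.2] [612.09 -96.36  15.  ]
```

View pics/w4.png

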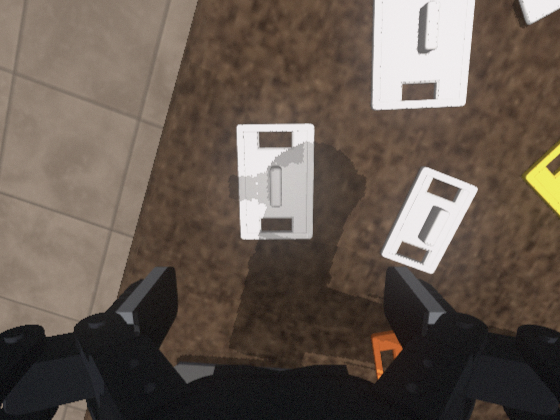

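The wrist view shows three white covers at (275,182), (430,220) and (422,55), with an orange one at (385,350) and a yellow one at (548,175). The cover at (275,182) should be the medium, so I'll confirm its size in an enlarged crop.

```bash
python3 - <<'E'
from h import *
im=cv2.imread("pics/w4.png")
cv2.imwrite("pics/c7.png",cv2.resize(im[110:255,220:330],None,fx=4,fy=4,interpolation=cv2.INTER_CUBIC))
E
```

```text
(no output)
```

View pics/c7.png

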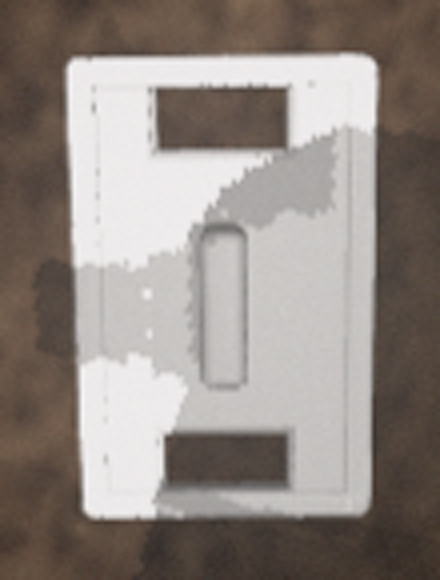

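```bash
python3 - <<'E'
from h import *
from scipy.optimize import least_squares
np.set_printoptions(precision=2,suppress=True)
def u2w(p,u): 
    c,s=np.cos(p[2]),np.sin(p[2]); return np.array([p[0]+c*u[0]-s*u[1],p[1]+s*u[0]+c*u[1]])
def fit(nm,f,cor,z,off,sc,g):
    px=lambda c:(np.array(c)+.5)/sc-.5+np.array(off)
    Q=[ray(f,px(c),z)[:2] for c in cor.values()]
    r=least_squares(lambda p:np.concatenate([u2w(p,u)-q for u,q in zip(cor,Q)]),g);p=r.x
    e=np.linalg.norm(np.diff(Q+Q[:1],axis=0),axis=1)
    print(nm,p,np.degrees(p[2]),"res",r.fun,"edges",e); return p
f4=dict(np.load("w4.npz")); f3=dict(np.load("w3.npz"))
# view4: up=(.35,-.94): -y end; right=(-.94,-.35): -x
fit("medium?",f4,{(40,-62):(68,57),(-40,-62):(377,57),(-40,62):(372,516),(40,62):(84,517)},8,(220,110),4,[606,-96,.35])
fit("slots",f4,{(17,-54):(153,87),(-17,-54):(290,87),(-17,54):(291,488),(17,54):(166,488)},8,(220,110),4,[606,-96,.35])
for nm,c in(("small",[(428,168),(478,186),(432,273),(382,254)]),):
    Q=[ray(f4,x,8)[:2] for x in c]; print(nm,np.linalg.norm(np.diff(Q+Q[:1],axis=0),axis=1),np.mean(Q,0))
q=[ray(f4,(np.array(c)+.5)/4-.5+[220,110],30) for c in((203,238),(247,238),(246,388),(203,388))];print("bar",np.mean(q,0),np.linalg.norm(np.diff(q,axis=0),axis=1))
# view3: up=+x?, tool y=-73.7 => right=(.28,-.96): -y ; up = tool x
fit("unit",f3,{(42.5,64.5):(53,102),(42.5,-64.5):(704,107),(-42.5,-64.5):(655,502),(-42.5,64.5):(57,502)},70,(240,130),3.7,[549,230,.28])
E
```

```text
medium? [611.69 -96.76   0.36] 20.68521998324283 res [ 0.85 -0.09 -0.63 -1.2  -0.28  0.45  0.06  0.84] edges [ 78.22 122.58  79.54 122.85]
slots [611.9  -97.15   0.37] 21.035888649523347 res [-0.38 -0.4   0.58 -0.51  0.13  0.31 -0.33  0.6 ] edges [ 34.87 107.08  34.33 107.08]
small [ 58.38 106.83  62.95 104.39] [ 440.38 -115.52]
bar [611.42 -96.28  30.  ] [10.82 37.93 10.88]
unit [551.05 230.89   0.28] 15.955648328021423 res [-0.22 -0.5  -0.43  0.86 -0.2   0.11  0.86 -0.46] edges [130.37  85.02 129.84  86.05]
```

The cover measures 79×123 mm with its slots where they should be, so it is the medium cover. It is at (611.7, −96.7) at 20.9°. Three unit fits agree on (550.1, 230.2) at 15.9°. I'll descend to grasp it.

Emit:
arm_command --motion '[[[0.12,-0.28,1,-0.08],[0,0,1,0],[0,0,1,0],[0,0,1,0],[0,0,1,0],[0,0,1,0],[0,0,1,0],[0,0,1,0],[0,0,1,0],[0,0,0.7,0],[0,0,0,0],[0,0,0,0]]]'

```text
clock: 15.85
position: [612.0, -96.8, 34.6]
orientation: [0.824, -0.567, 0.0, 0.0]
wrist_force: [-0.7, 0.1, -0.2]
opening: 85.0
```

```bash
python3 - <<'E'
from h import *
np.set_printoptions(precision=2,suppress=True)
f=snap("wrist","pics/w5.png")
np.savez("w5.npz",mtx=f["mtx"],cam_to_world=f["cam_to_world"])
rel([611.7,-96.7,10],20.9)
E
```

```text
pos [612.53 -96.72  35.24] tooly -159.14 tilt [ 0. -0. -1.] j [ 0.1   0.51 -0.02  0.   -1.03  0.27] F [ 0.4  0.7 -0.2] open 85.4 t 15.9
delta units [-0.02  0.04  1.26]
turn units (tool z) -0.01
```

View pics/w5.png

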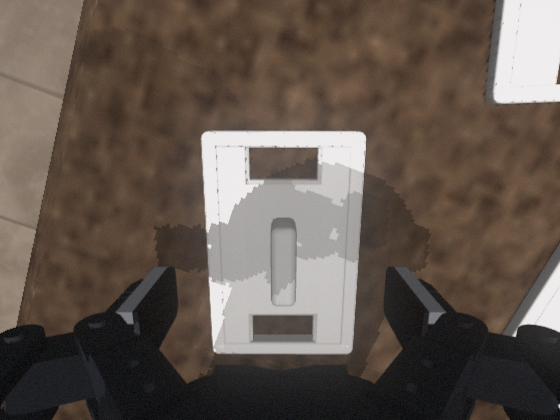

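Emit:
arm_command --motion '[[[0,0.02,0.6,0],[0,0,0.6,0],[0,0,0.05,0],[0,0,0,0]]]'

```text
clock: 16.3
position: [611.0, -96.8, 8.5]
orientation: [0.823, -0.568, -0.001, 0.001]
wrist_force: [0.9, 0.4, -0.1]
opening: 85.1
```

Emit:
arm_command --motion '[[[0,0,0,0],[0,0,0,0],[0,0,0,0],[0,0,0,0],[0,0,0,0],[0,0,0,0],[0,0,0,0],[0,0,0,0]]]' --grip 1 --squeeze 80

```text
clock: 17.1
position: [611.8, -96.7, 9.7]
orientation: [0.823, -0.568, 0.0, -0.0]
wrist_force: [-0.2, 0.4, 3.1]
opening: 10.8
```

Emit:
arm_command --motion '[[[0,0,-0.6,0],[0,0,-1,0],[-0.5,-0.1,-1,0],[-1,-0.18,-1,0],[-1,-0.18,-1,0],[-1,-0.18,-1,0],[-1,-0.18,-0.7,0],[-1,-0.18,-0.5,0],[-1,-0.18,-0.2,0],[-1,-0.18,0,0],[-1,-0.18,0,0],[-1,-0.18,0,0]]]'

```text
clock: 18.3
position: [575.6, 93.8, 149.6]
orientation: [0.823, -0.568, -0.0, 0.0]
wrist_force: [1.2, -0.1, -1.3]
opening: 10.4
```

Emit:
arm_command --motion '[[[-1,-0.18,0,0],[-1,-0.18,0,0],[-1,-0.18,0,0],[-1,-0.18,0,0],[-1,-0.18,0,0],[-1,-0.18,0,0],[-0.8,-0.18,0,0],[0,0,0,0.87],[0,0,0,0],[0,0,0,0]]]'

```text
clock: 19.3
position: [551.4, 229.0, 149.3]
orientation: [0.798, -0.602, -0.0, 0.0]
wrist_force: [-0.7, 0.8, -1.6]
opening: 9.9
```

```bash
python3 - <<'E'
from h import *
np.set_printoptions(precision=2,suppress=True)
f=snap("wrist","pics/w6.png")
np.savez("w6.npz",mtx=f["mtx"],cam_to_world=f["cam_to_world"])
rel([550.1,230.2,150],15.9)
snap("scene","pics/scene1.png")
im=cv2.imread("pics/scene1.png")
cv2.imwrite("pics/c8.png",cv2.resize(im[180:275,145:265],None,fx=6,fy=6,interpolation=cv2.INTER_CUBIC))
E
```

```text
pos [551.46 228.91 149.37] tooly -164.1 tilt [ 0.  0. -1.] j [ 0.66  0.38  0.08  0.   -1.27 -0.38] F [ 0.6 -0.2 -1.2] open 10.1 t 19.35
delta units [-0.08  0.05 -0.03]
turn units (tool z) 0.0
```

View pics/w6.png

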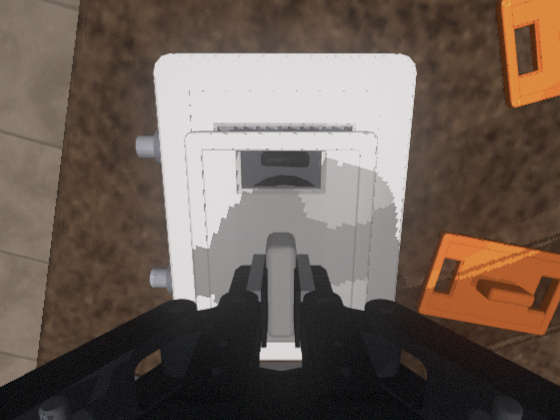

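View pics/c8.png

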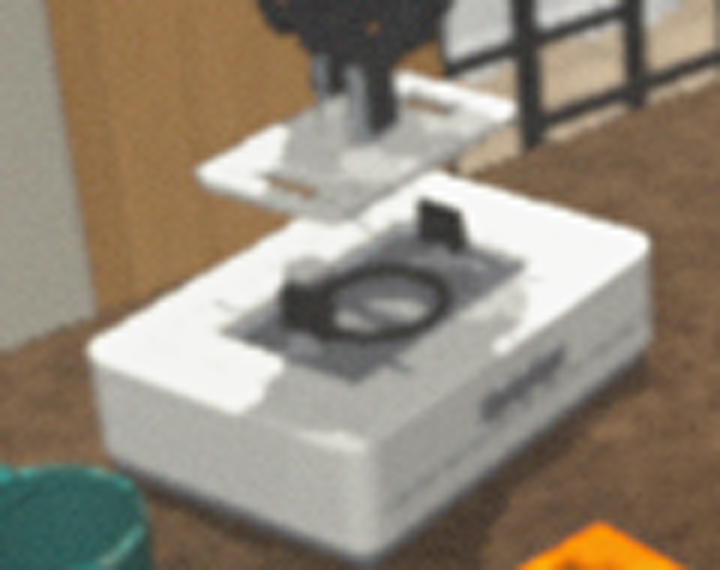

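```bash
python3 - <<'E'
from h import *
im=cv2.imread("pics/w6.png")
cv2.imwrite("pics/c9.png",cv2.resize(im[110:260,170:395],None,fx=3.5,fy=3.5,interpolation=cv2.INTER_CUBIC))
E
```

```text
(no output)
```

View pics/c9.png

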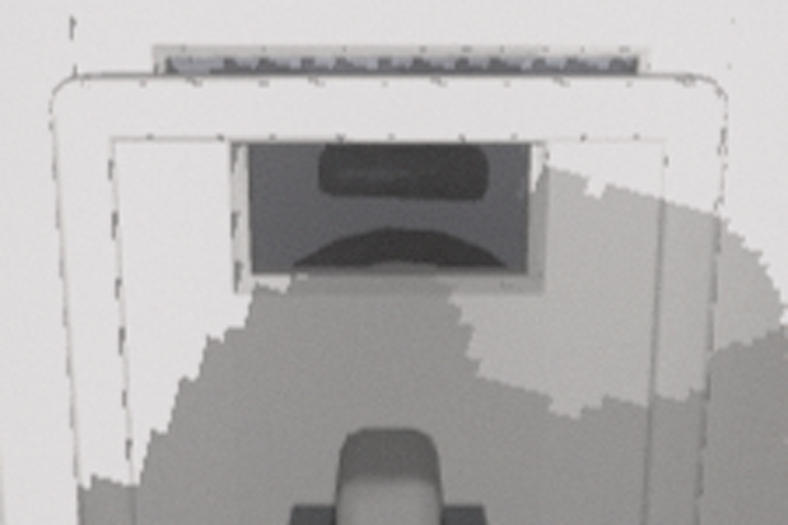

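```bash
python3 - <<'E'
from h import *
from scipy.optimize import least_squares
np.set_printoptions(precision=2,suppress=True)
def u2w(p,u): 
    c,s=np.cos(p[2]),np.sin(p[2]); return np.array([p[0]+c*u[0]-s*u[1],p[1]+s*u[0]+c*u[1]])
f=dict(np.load("w6.npz"))
cor={(17,-54):(232,141),(-17,-54):(549,140),(-17,-38):(546,293),(17,-38):(236,293),(40,-62):(50,75),(-40,-62):(727,75)}
px=lambda c:(np.array(c)+.5)/3.5-.5+np.array([170,110])
for z in(146,147.6,149):
    Q=[ray(f,px(c),z)[:2] for c in cor.values()]
    r=least_squares(lambda p:np.concatenate([u2w(p,u)-q for u,q in zip(cor,Q)]),[551,229,.28]);p=r.x
    print(z,p,np.degrees(p[2]),"res",r.fun)
A,B=[ray(f,px(c),70)[:2] for c in((153,47),(648,47))]
print(A,B,np.linalg.norm(A-B),np.degrees(np.arctan2(*(A-B)[::-1])),"expected",u2w([550.1,230.2,np.radians(15.9)],(42.5,-64.5)),u2w([550.1,230.2,np.radians(15.9)],(-42.5,-64.5)))
E
```

```text
146 [552.08 230.03   0.28] 16.051307913819084 res [-1.9   0.42  1.49  1.44  2.39 -0.84 -1.4  -1.86  0.14  0.62 -0.72  0.23]
147.6 [552.13 229.88   0.28] 16.05131209587614 res [-1.69  0.43  1.3   1.34  2.14 -0.74 -1.24 -1.65  0.59  0.62 -1.11 -0.01]
149 [552.17 229.75   0.28] 16.05131400410907 res [-1.5   0.45  1.13  1.26  1.93 -0.66 -1.11 -1.46  0.99  0.62 -1.44 -0.22]
[610.32 178.54] [526.14 154.48] 87.544146532793 15.949967308489848 expected [608.64 179.81] [526.9  156.52]
```

Emit:
arm_command --motion '[[[-0.03,0.08,0.5,0],[0,0,0.6,0],[0,0,0.6,0],[0,0,0.5,0],[0,0,0.5,0],[0,0,0.4,0],[0,0,0,0],[0,0,0,0]]]'

```text
clock: 20.2
position: [549.9, 229.4, 87.4]
orientation: [0.798, -0.603, 0.0, -0.0]
wrist_force: [-0.1, -0.2, -1.1]
opening: 10.3
```

```bash
python3 - <<'E'
from h import *
np.set_printoptions(precision=2,suppress=True)
f=snap("wrist","pics/w7.png")
np.savez("w7.npz",mtx=f["mtx"],cam_to_world=f["cam_to_world"])
rel([549.7,229.1,71.7],15.9)
im=cv2.imread("pics/w7.png")
cv2.imwrite("pics/c10.png",cv2.resize(im[80:320,150:410],None,fx=2.5,fy=2.5,interpolation=cv2.INTER_CUBIC))
E
```

```text
pos [550.18 229.51  87.78] tooly -164.18 tilt [-0. -0. -1.] j [ 0.66  0.42 -0.02  0.   -1.12 -0.38] F [-0.5 -0.9 -1.4] open 10.4 t 20.25
delta units [0.01 0.03 0.8 ]
turn units (tool z) -0.01
```

View pics/c10.png

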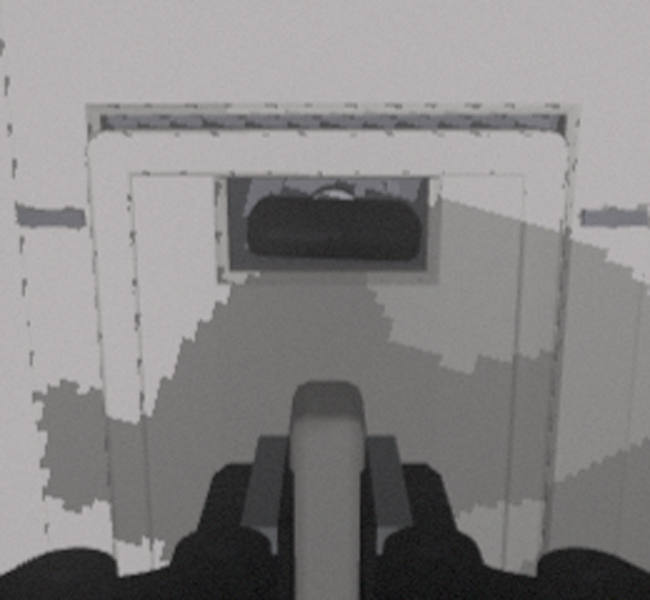

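```bash
python3 - <<'E'
from h import *
np.set_printoptions(precision=2,suppress=True)
f=dict(np.load("w7.npz"))
px=lambda c:(np.array(c)+.5)/2.5-.5+np.array([150,80])
a=np.radians(15.9); X=np.array([np.cos(a),np.sin(a)]);Y=np.array([-X[1],X[0]])
def g(n,c,z):
    for q in c:
        p=ray(f,px(q),z)[:2]-[550.1,230]; print(n,q,"unit x,y",p@X,p@Y)
g("open70",[(88,105),(578,107),(93,105),(573,107)],70)
g("plate",[(89,132),(572,134)],86.1)
g("slot",[(216,178),(440,178),(437,283),(219,283)],86.1)
g("wing96",[(248,255),(421,258)],96)
E
```

```text
open70 (88, 105) unit x,y 43.46472595689425 -66.03471934107924
open70 (578, 107) unit x,y -43.82562818284173 -65.61869903398296
open70 (93, 105) unit x,y 42.57407607287039 -66.03398469668296
open70 (573, 107) unit x,y -42.93485021754736 -65.61943301246649
plate (89, 132) unit x,y 39.30770493158999 -61.7917310741711
plate (572, 134) unit x,y -38.64865001279762 -61.41420606209918
slot (216, 178) unit x,y 19.061058424514083 -54.45486434883799
slot (440, 178) unit x,y -17.573504323762457 -54.42582917126548
slot (437, 283) unit x,y -17.647242558675394 -36.94829919407718
slot (219, 283) unit x,y 19.147963749774018 -36.97566061346664
wing96 (248, 255) unit x,y 13.222924599744639 -43.395817500770605
wing96 (421, 258) unit x,y -13.740878413318052 -42.90334336191367
```

Emit:
arm_command --motion '[[[0.05,0.03,0.1,0],[0,0,0.15,0],[0,0,0.15,0],[0,0,0.1,0],[0,0,0,0]]]'

```text
clock: 20.75
position: [549.4, 228.1, 77.0]
orientation: [0.798, -0.603, -0.0, 0.0]
wrist_force: [-0.3, 0.1, -1.5]
opening: 9.6
```

Emit:
arm_command --motion '[[[0,0,0.05,0],[0,0,0.05,0],[0,0,0,0]]]'

```text
clock: 21.05
position: [549.6, 228.2, 75.9]
orientation: [0.798, -0.603, 0.0, -0.0]
wrist_force: [-1.8, -1.1, 3.8]
opening: 10.2
```

Emit:
arm_command --motion '[[[0,0,0.05,0],[0,0,0.05,0],[0,0,0,0],[0,0,0,0]]]'

```text
clock: 21.45
position: [549.6, 228.2, 74.2]
orientation: [0.798, -0.603, 0.0, -0.0]
wrist_force: [-4.1, -1.2, 7.5]
opening: 10.1
```

Emit:
arm_command --motion '[[[0,0,0.05,0],[0,0,0.04,0],[0,0,0,0],[0,0,0,0]]]'

```text
clock: 21.85
position: [549.6, 228.2, 72.7]
orientation: [0.798, -0.603, 0.0, -0.0]
wrist_force: [-4.3, -1.1, 9.7]
opening: 10.1
```

Emit:
arm_command --motion '[[[0,0,0.03,0],[0,0,0.02,0],[0,0,0,0],[0,0,0,0]]]'

```text
clock: 22.25
position: [549.6, 228.3, 72.0]
orientation: [0.798, -0.603, 0.0, -0.0]
wrist_force: [-5.3, -0.3, 10.1]
opening: 10.1
```

Emit:
arm_command --motion '[[[0,0,0.03,0],[0,0,0.02,0],[0,0,0,0],[0,0,0,0]]]'

```text
clock: 22.65
position: [549.6, 228.3, 71.6]
orientation: [0.798, -0.603, 0.001, -0.001]
wrist_force: [-6.5, -1.2, 12.9]
opening: 10.3
```

Emit:
arm_command --motion '[[[0,0,0.03,0],[0,0,0.02,0],[0,0,0,0],[0,0,0,0]]]'

```text
clock: 23.05
position: [549.6, 228.3, 71.6]
orientation: [0.798, -0.603, 0.001, -0.001]
wrist_force: [-9.4, -1.7, 19.4]
opening: 10.0
```

```bash
python3 - <<'E'
from h import *
np.set_printoptions(precision=2,suppress=True)
f=snap("wrist","pics/w8.png")
np.savez("w8.npz",mtx=f["mtx"],cam_to_world=f["cam_to_world"])
rel([549.7,229.1,71.7],15.9); print(robot.get_state()["torque"])
snap("scene","pics/scene2.png")
im=cv2.imread("pics/scene2.png")
a=cv2.resize(im[190:275,150:262],None,fx=3.5,fy=3.5,interpolation=cv2.INTER_CUBIC)
im=cv2.imread("pics/w8.png")
b=cv2.resize(im[60:320,150:410],None,fx=1.5,fy=1.5,interpolation=cv2.INTER_CUBIC)
h=max(a.shape[0],b.shape[0]); o=np.zeros((h,a.shape[1]+b.shape[1],3),np.uint8);o[:a.shape[0],:a.shape[1]]=a;o[:b.shape[0],a.shape[1]:]=b
cv2.imwrite("pics/c11.png",o)
E
```

```text
pos [549.62 228.25  71.63] tooly -164.14 tilt [ 0. -0. -1.] j [ 0.66  0.43 -0.05  0.   -1.08 -0.38] F [-9.6 -2.4 20. ] open 10.1 t 23.1
delta units [-0.04 -0.02 -0.  ]
turn units (tool z) -0.01
[-0.63  3.41 -0.03]
```

View pics/c11.png

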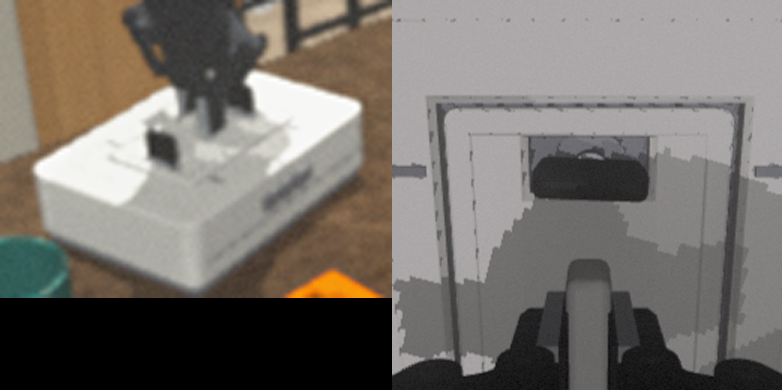

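Emit:
arm_command --motion '[[[0,0.03,0,0],[0,0.02,0,0],[0,0,0,0],[0,0,0,0]]]'

```text
clock: 23.55
position: [549.7, 228.2, 71.7]
orientation: [0.798, -0.603, 0.001, -0.002]
wrist_force: [-5.7, -0.4, 17.2]
opening: 10.0
```

```bash
python3 - <<'E'
from h import *
np.set_printoptions(precision=2,suppress=True)
f=snap("wrist","pics/w9.png")
np.savez("w9.npz",mtx=f["mtx"],cam_to_world=f["cam_to_world"])
rel([549.7,229.1,71.7],15.9); print(robot.get_state()["torque"])
im=cv2.imread("pics/w9.png")
cv2.imwrite("pics/c12.png",cv2.resize(im[90:320,150:410],None,fx=2.6,fy=2.6,interpolation=cv2.INTER_CUBIC))
E
```

```text
pos [549.65 228.27  71.63] tooly -164.13 tilt [ 0. -0. -1.] j [ 0.66  0.43 -0.05  0.   -1.08 -0.38] F [-6.5 -0.6 18.3] open 10.0 t 23.6
delta units [-0.04 -0.01 -0.  ]
turn units (tool z) -0.01
[-0.51  2.28 -0.08]
```

View pics/c12.png

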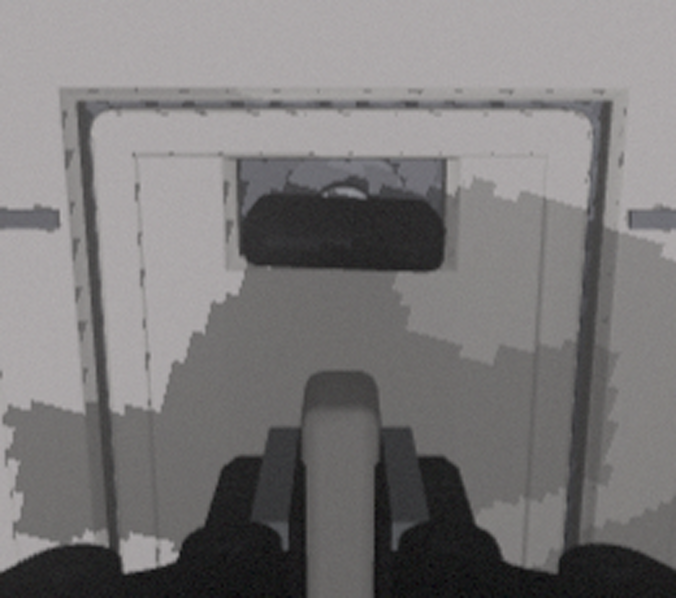

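```bash
python3 - <<'E'
from h import *
print(robot.sign_off()); s=robot.get_state(); print(s["clock"],s["position"],s["wrist_force"],s["opening"])
E
```

```text
the job is handed in; nothing more can be done
None
the job is handed in; nothing more can be done
```

The medium cover is home on the seal, and I handed the job in at about 23.6 s with the gripper still pressing it down. No verdict was reported.

**What I did:** I turned the left wing from about 0.37 rad to about 1.57 rad, in line with its marks. I then picked out the medium cover by its measured size (about 79 × 123 mm). I lowered it over both wings and pressed until it stopped on the frame.

**Last checks:**
- **Home:** the tool stopped at 71.6 mm, against about 71.7 mm expected for fully home. The reading didn't change when I pressed a little more, so the cover is on the hard stop.
- **Push:** about 18 N downward at the wrist, far below the 60 N limit.
- **Fit:** in the wrist picture the cover sits square in the opening with similar gaps left and right. The right wing shows through its slot, and the gripper hides the left one. I last saw the left wing lined up before the cover went on.

**What disagreed or was missing:**
- **Top camera:** it showed only a flat brown surface, so I used the scene and wrist cameras.
- **Unit position:** the scene camera put it about 8 mm from where the wrist camera did. I used the wrist value, which three separate views agreed on to within 2 mm.
- **Sideways force:** pressing built up about 9.5 N sideways. I reduced it to about 6.5 N, and that remained at hand-in.
- **Things around:** nothing in the moves should have touched the other covers or the bystanders, but I didn't measure their positions again at the end.

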